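# Fit the anchor bracket into the bag tester's slotted well

### The arm

A 6-joint arm with a two-finger parallel gripper is mounted at the origin on the work surface. World frame = base frame: x ahead of the robot, y to its left, z up, the work surface at z = 0. Lengths are in m, angles in degrees, forces in N, time in s.
With the tool pointing down it reaches from about 0.375 to 0.9 m from the base axis. Payload 3.1 kg.
Tool frame: the origin (TCP) lies at the very end of the fingers, on their centre line; the grasp point (between the pads) lies 19 mm behind it; z points along the fingers, y is the line along which they close (so a half turn about z gives the same grasp; the last joint's range is limited). The gripper opens to 87 mm and grips with 3 to 60 N. Pads are 19 mm wide; open, the fingers measure 117 mm over their backs; the gripper's body (75 mm by 190 mm) begins 51 mm behind the grasp point.
Start: joints at [-78.409, 30.224, 82.088, -0, 67.689, -10.227], TCP at [0.232, -0.58, 0.223] pointing down, gripper open.
Joint ranges: [-176.69, 176.69], [-43.24, 126.21], [12.49, 139.97], [-82, 262], [0, 151.66], [-163.58, 163.58]. Speed limits (degrees/s): [159.86, 159.86, 180, 180, 180, 180].

### API

Orientations are given as a 3x3 rotation matrix whose columns are the frame's x, y, z axes.
In Python, from rig import bot gives the robot as it stands.
- The arm moves only by the tool move_arm, never from a script. Its argument "increments" is a list of rows, each an object with "xyz": the shift along the tool's x, y, z in mm, a list of three; "roll": the turn about the tool's z in rad; "grip": the opening in per cent of the stroke, from 0 (shut) to 100 (fully open). A call has 1 to 5 rows; each row shifts and turns the commanded pose from where the row before left it, along the tool's axes as they then stand; what a row does not reach is not made up. A row lasts 1/12 s, in which the tool goes at most 41.7 mm and 7.16 degrees, less where a joint would pass 70% of its speed; a pose out of reach is approached as far as the arm can. A call is refused whole if a number of a shift passes 41.7 or a number of a turn 0.125, either way. A call with a gripper value outside its range is refused whole. The fingers move at their own pace and stop on an object; the grip force is fixed at half the most. Time passes only in rows, so rows that do not move let the fingers close. It gives the time, the measured TCP pose, the force, the opening and the grip force at its end, in the units of the state.
- bot.read_state(): the state, without advancing time (a new reading comes with each control period).
- bot.capture(name): name is "scene" or "top"; returns (picture, depth): 400x640x3 uint8, red, green, blue; 400x640 float32, m along the optical axis (not along the pixel's ray), 0 where there is no reading.
- bot.camera_model(name): a dict with "intrinsics" (3x3 intrinsics, pixels), "D" ([k1, k2, p1, p2, k3] as OpenCV has them; the pictures are not rectified), "rvec" (rotation vector, rad) and "tvec" (3), from world to camera coordinates, as OpenCV has them. Camera axes: x right, y down, z forward; pixel columns grow to the right and rows downward; lengths in m; the calibration is good to about 2 mm. A picture is of the moment at which its call begins. camera_model takes no time and is no camera call.
- bot.hand_in(): hands the job in; it is judged then, once.
Trained networks look in the newest picture that a camera, given by its name, has taken for a name from the list of things; names that differ only in an ending like _2 or _b are one class to them, and where a whole thing is asked for, a point or a joint stands for the part that bears it (a point fixed in the world has none). Each returns a list of dicts, best first, with "conf" (0 to 1); they miss things now and then, are a little off and sometimes report something else, mostly with a low value. They report only what shows in the picture. A call takes as long as a camera call. They do not tell look-alikes from the thing itself.
- bot.spot_in(label, camera): "at" ([x, y, z] in m, in the coordinates of the camera as it stood for that picture, good to about 4 mm: the middle of the surface that is visible of it).
- bot.trace(label, camera): "mask" (400x640 bool, what is visible of it).
The state is a dict: "time_s": time; "joint_positions": joint angles; "qvel": joint speeds; "tau": joint torques, N m; "position": TCP position; "tcp_rot": TCP orientation; "force": force on the tool from outside, world axes, zero at the start; "moment": the same for the moment, N m; "opening": opening from 0.0 (shut) to 1.0 (fully open); "grasp_force": force on a finger pad.
Only numpy, scipy, OpenCV 4.12 (cv2) and the standard library are available. Lean on these libraries where they do the work, as an engineer would, in place of code of your own. Each camera call takes 0.05 s, during which the arm holds its last target. There are 200 camera calls.

### The job

First lift the orange dust cover off the slot in the black deck of the test station and lay it flat in the blue tray. Then fit the anchor bracket: tilt it, pass its blue foot toe-first down through the slot and under the blue-striped lip, and right it inside, setting the foot flat on the chamber floor with the plate upright before you let go. Leave the bottle, the brass adapter and the screwdriver where they are.

Things in the scene. Friction and masses are not known exactly. Their poses are not given: they have to be found in the camera images.
- station: Fixed white housing 220 (x) by 240 (y) mm with a flat black deck 90 mm above the bench. Origin: centre of its underside. Yaw varies within 0.25 rad; its -x side faces the robot. In the middle of the deck is a slot 30 mm wide (x), 56 mm long (y), with a bright flush bezel and a blue stripe along its front (-x) lip. The deck is 4 mm thick; under it lies a chamber (see slot).
- slot (a point): Centre of the slot's mouth, level with the deck's top. Axes are the station's: x across the slot, away from the blue stripe; y along the slot; z up. Below the 4 mm deck the chamber has a flat floor 45 mm below this point; it runs in x from -60 mm (45 mm of room under the striped front lip) to only +16 mm (no room behind the slot), in y from -42 to +42 mm.
- cover: Loose orange dust cover, 70 g. Origin: centre of its plug's underside. Grey plug 24 (x) by 48 (y) by 4 mm, hanging in the slot; on it an orange plate 44 (x) by 80 (y) by 5 mm, lying on the deck; on its middle a black bar grip 12 (x) by 40 (y) by 28 mm (9 to 37 mm above the origin). It starts over the slot, its y along the slot.
- tray: Fixed open blue tray, 66 (x) by 106 (y) by 13 mm high outside, walls and floor 3 mm: inside 60 by 100 mm, 10 mm deep. Origin: centre of its underside on the bench. The cover fits with its y along the tray's y, either way round. Tray and bracket may stand on either side of the station.
- bracket: Loose L-shaped anchor bracket, about 240 g, standing on the bench. Origin: centre of the foot's underside. Blue foot 52 (x) by 40 (y) by 8 mm. At its +x end stands an aluminium plate, x from 18 to 26 mm, 40 mm wide (y), top 138 mm above the underside. A small hook sticks out of the plate's +x face to x = 44 mm, 65 to 79 mm up. The foot points along -x from plate to toe.
- toe (a point): Middle of the toe end of the bracket's foot: 26 mm from the bracket's origin along its -x, 4 mm above the foot's underside. Axes are the bracket's.
- bottle: Bystander: white plastic bottle with a blue cap, 56 mm across, 140 mm tall, standing on the bench; origin at the centre of its underside.
- adapter: Bystander: brass hose adapter, 36 mm across, 36 mm tall, standing on the bench; origin at the centre of its underside.
- screwdriver: Bystander: screwdriver about 200 mm long lying on the bench; x along it from handle to tip.
Things that resemble listed ones, but are neither listed nor needed, are in the scene too. Leave any purple or red look-alike of the bracket alone.

How it is judged (in metres and radians):
On the way, in this order (a step that is already met when the one before it is completed fails the run):
1. the dust cover lies flat in the blue tray (horizontal distance between cover and tray below 0.018 m and z of cover in the frame of tray below 0.007 m and angle between cover's own z axis and vertical below 0.08 rad), for 0.2 s.
2. the bracket's toe enters the chamber through the slot with the bracket tilted (z of toe in the frame of slot below -0.007 m and x of toe in the frame of slot between -0.06 and 0.016 m and y of toe in the frame of slot between -0.035 and 0.035 m and angle between bracket's own z axis and vertical above 0.35 rad), for 0.05 s.
3. the bracket stands upright with its foot on the chamber floor while the gripper still holds it (z of bracket in the frame of slot below -0.039 m and angle between bracket's own z axis and vertical below 0.12 rad and x of toe in the frame of slot between -0.062 and -0.02 m and contact force between the fingers and bracket above 0.5 N), for 0.05 s.
At the end, for the whole second after the job is handed in: Cover flat in the tray (centres within 18 mm, down within 4 mm, tilt under 0.08 rad). Bracket foot flat on the chamber floor (within 3 mm), toe at least 20 mm in front of the slot centre, under the striped lip, plate upright within 0.06 rad. Both released and at rest (all of step 1 and z of bracket in the frame of slot between -0.049 and -0.042 m and angle between bracket's own z axis and vertical below 0.06 rad and x of toe in the frame of slot between -0.062 and -0.02 m and y of toe in the frame of slot between -0.035 and 0.035 m and linear speed of each of bracket, cover below 0.02 m/s); the robot touches nothing.
It fails at once if a bystander was moved by more than 25 mm (distance of any of bottle, adapter, screwdriver from where it was at the start of the episode above 0.025 m).
It also fails if it takes over 72 s, if anything falls off the work surface, if the arm or the gripper's body presses on something with over 40 N, if the wrist force passes 120 N, or if a joint passes its speed limit or range.

## Working session

There is one attempt and no reset: what is moved stays moved. The work goes in short steps, Python scripts to look and compute and a tool call to move; the robot and the scene stay as the last step left them, time stands still between calls to the robot, and variables do not carry over. Pictures are saved under pics/ and viewed, at most 10 in all, crops included, and the job is handed in when it is done.

Besides the shell and the picture viewer there is one more tool, called after ">>>" as a command line: name --argument value ..., lists and objects as JSON in quotes. move_arm: Moves the arm, as the interface text tells. Its arguments: {"type":"object","properties":{"increments":{"type":"array"}},"required":["increments"]}

```bash
mkdir -p pics
cat > h.py <<'E'
import numpy as np, cv2
from rig import bot
def cam(n):
    m=bot.camera_model(n); R=cv2.Rodrigues(np.array(m["rvec"],float))[0]
    return np.array(m["intrinsics"]),np.array(m["D"],float),R,np.array(m["tvec"],float).ravel()
def c2w(n,p): K,D,R,t=cam(n); return (np.asarray(p)-t)@R
def ray(n,uv,z):   # world points on plane z for pixels uv
    K,D,R,t=cam(n); x=cv2.undistortPoints(np.array(uv,float).reshape(-1,1,2),K,D).reshape(-1,2)
    d=np.c_[x,np.ones(len(x))]@R; o=-R.T@t
    return o+d*((z-o[2])/d[:,2])[:,None]
def cloud(n,depth):   # HxWx3 world
    K,D,R,t=cam(n); h,w=depth.shape; u,v=np.meshgrid(np.arange(w),np.arange(h))
    x=cv2.undistortPoints(np.stack([u,v],-1).reshape(-1,1,2).astype(float),K,D).reshape(-1,2)
    return (((np.c_[x,np.ones(len(x))]*depth.reshape(-1,1))-t)@R).reshape(h,w,3)
def proj(n,P):
    K,D,R,t=cam(n); return cv2.projectPoints(np.array(P,float).reshape(-1,1,3),R,t,K,D)[0].reshape(-1,2)
E
python3 - <<'E'
from h import *
for n in("scene","top"):
    im,d=bot.capture(n); cv2.imwrite(f"pics/{n}0.png",im[:,:,::-1]); np.save(f"{n}0.npy",d)
    K,D,R,t=cam(n); print(n,"cam at",(-R.T@t).round(3),"axis",R[2].round(2))
    for l in("station","cover","tray","bracket","bottle","adapter","screwdriver"):
        print(l,[(round(r["conf"],2),c2w(n,r["at"]).round(3).tolist(),proj(n,c2w(n,r["at"])).round().tolist()) for r in bot.spot_in(l,n)])
print(bot.read_state())
E
```

```text
scene cam at [1.092 0.651 0.752] axis [-0.52 -0.59 -0.62]
station [(0.79, [0.672, 0.096, 0.091], [[294.0, 237.0]])]
cover [(0.77, [0.653, 0.061, 0.096], [[291.0, 223.0]])]
tray [(0.92, [0.484, -0.299, 0.008], [[264.0, 162.0]])]
bracket [(0.88, [0.543, 0.293, 0.076], [[399.0, 265.0]]), (0.75, [0.573, 0.437, 0.056], [[444.0, 322.0]]), (0.68, [0.468, 0.382, 0.076], [[455.0, 272.0]]), (0.23, [0.706, -0.325, 0.075], [[191.0, 166.0]])]
bottle [(0.58, [0.705, -0.321, 0.073], [[192.0, 167.0]]), (0.34, [0.486, -0.297, 0.004], [[264.0, 164.0]])]
adapter [(0.55, [0.395, 0.041, 0.011], [[361.0, 203.0]])]
screwdriver [(0.58, [0.74, 0.348, 0.022], [[348.0, 350.0]])]
top cam at [0.425 0.048 1.255] axis [ 0.12  0.01 -0.99]
station [(0.93, [0.632, 0.054, 0.086], [[328.0, 173.0]]), (0.46, [0.388, 0.037, 0.01], [[336.0, 270.0]])]
cover [(0.67, [0.64, 0.052, 0.091], [[329.0, 170.0]])]
tray [(0.62, [0.49, -0.298, 0.004], [[461.0, 229.0]])]
bracket [(0.9, [0.484, 0.379, 0.009], [[207.0, 235.0]]), (0.87, [0.531, 0.283, 0.005], [[243.0, 218.0]]), (0.58, [0.575, 0.433, 0.011], [[188.0, 202.0]])]
bottle [(0.6
[... 262 characters left out ...]
326759e-04,
        6.76890304e+01, -1.02261880e+01]), 'qvel': array([-0.07054478, -0.00749975, -0.0784046 , -0.15753176,  0.06707982,
       -0.0070939 ]), 'tau': array([ 4.49759882e-04, -4.39948153e+01, -1.76977819e+01,  6.33716513e-02,
        5.01680584e-02, -2.85355645e-05]), 'position': array([ 0.23230503, -0.58021422,  0.22260128]), 'tcp_rot': array([[ 9.28378721e-01,  3.71635507e-01,  1.07799171e-05],
       [ 3.71635507e-01, -9.28378717e-01, -9.01196070e-05],
       [-2.34838003e-05,  8.76713254e-05, -9.99999996e-01]]), 'force': array([ 0.32757015,  0.16648663, -0.88091234]), 'moment': array([-0.0089833 ,  0.03480687,  0.00491123]), 'grasp_force': 0.0, 'opening': 1.0012987647608502}
```

View pics/scene0.png

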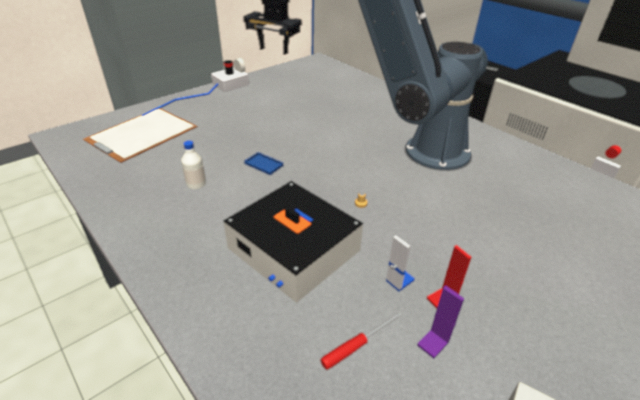

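View pics/top0.png

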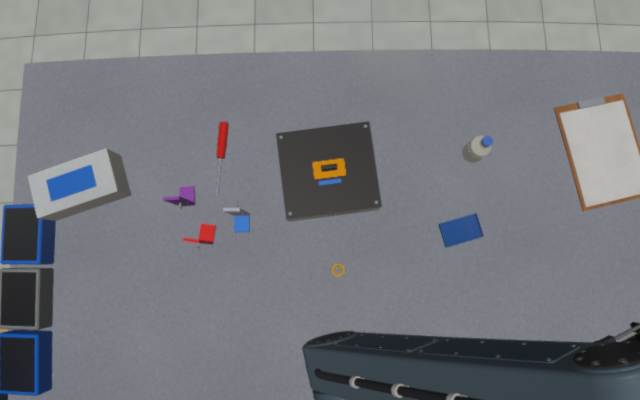

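The scene and top views show three bracket look-alikes. The aluminium one with the blue foot is at scene (399,265), top (240,218). Red is at scene (455,272), top (205,235). Purple is at scene (440,325), top (185,195). I choose the blue-footed one. The cover is at top (329,169) and the tray at top (461,229).

Run:
```python
from h import *
def rect(n,m,P,zlo,zhi):
    z=P[...,2]; m=m&(z>zlo)&(z<zhi); q=P[m][:,:2].astype(np.float32)
    lo=np.median(q,0); q=q[np.linalg.norm(q-lo,axis=1)<.2]
    r=cv2.minAreaRect(q); 
    return len(q),np.round(r[0],4),np.round(r[1],3),round(r[2],1),P[m][:,2].mean().round(4), q.mean(0).round(4)
ims={}
for n in("top","scene"):
    im,d=bot.capture(n); P=cloud(n,d); ims[n]=im,P
    hsv=cv2.cvtColor(im,cv2.COLOR_RGB2HSV); H,S,V=hsv[...,0],hsv[...,1],hsv[...,2]
    for l,rng in(("station",(.08,.1)),("cover",(.088,.105)),("tray",(-.01,.03))):
        r=bot.trace(l,n)
        for x in r[:1]: print(n,l,round(x["conf"],2),rect(n,x["mask"],P,*rng))
    near=np.linalg.norm(P[...,:2]-[.535,.285],axis=-1)<.075
    blue=(H>95)&(H<125)&(S>120)&near
    print(n,"foot",rect(n,blue,P,-.02,.03)); up=near&(P[...,2]>.04); print(n,"plate",rect(n,up,P,.04,.2), P[up][:,2].max())
    onst=np.linalg.norm(P[...,:2]-[.64,.055],axis=-1)<.09
    for nm,mk in(("orange",(H>8)&(H<22)&(S>140)&onst),("stripe",(H>95)&(H<125)&(S>120)&onst),("bar",onst&(P[...,2]>.11))):
        print(n,nm,rect(n,mk,P,.08,.15) if mk.sum()>5 else None)
im,_=ims["scene"]; c=cv2.resize(im[225:325,365:480],None,fx=5,fy=5,interpolation=cv2.INTER_CUBIC); cv2.imwrite("pics/crop1.png",c[:,:,::-1])
```

```text
top station 0.56 (7641, array([0.6422, 0.0539]), array([0.221, 0.24 ]), 6.6, np.float64(0.0901), array([0.6397, 0.0541], dtype=float32))
top cover 0.95 (467, array([0.6438, 0.0512]), array([0.047, 0.084]), 6.3, np.float64(0.0951), array([0.6418, 0.0514], dtype=float32))
top tray 0.72 (965, array([ 0.4884, -0.2955]), array([0.066, 0.108]), 16.2, np.float64(0.0042), array([ 0.4888, -0.2969], dtype=float32))
top foot (239, array([0.5152, 0.2881]), array([0.039, 0.041]), 89.4, np.float64(0.008), array([0.5149, 0.2882], dtype=float32))
top plate (148, array([0.5472, 0.2865]), array([0.041, 0.024]), 89.3, np.float64(0.1105), array([0.5393, 0.2845], dtype=float32)) 0.14319565689570496
top orange (520, array([0.6446, 0.0525]), array([0.048, 0.082]), 6.6, np.float64(0.0958), array([0.6429, 0.0525], dtype=float32))
top stripe (103, array([0.6114, 0.0518]), array([0.012, 0.055]), 5.5, np.float64(0.0904), array([0.6109, 0.051 ], dtype=float32))
top bar (90, array([0.6427, 0.0513]), array([0.013, 0.04 ]), 7.6, np.float64(0.1215), array([0.6418, 0.0513], dtype=float32))
scene station 0.77 (6526, a
[... 363 characters left out ...]
0.2979], dtype=float32))
scene foot (96, array([0.5089, 0.3026]), array([0.047, 0.021]), 30.4, np.float64(0.0091), array([0.5084, 0.2997], dtype=float32))
scene plate (648, array([0.5478, 0.2875]), array([0.042, 0.026]), 89.8, np.float64(0.0957), array([0.5428, 0.2894], dtype=float32)) 0.14268369150549817
scene orange (427, array([0.6472, 0.0503]), array([0.048, 0.092]), 12.5, np.float64(0.0958), array([0.6493, 0.058 ], dtype=float32))
scene stripe (96, array([0.6182, 0.0499]), array([0.062, 0.041]), 84.6, np.float64(0.0955), array([0.6103, 0.0541], dtype=float32))
scene bar (123, array([0.6435, 0.0526]), array([0.013, 0.041]), 6.5, np.float64(0.1203), array([0.6445, 0.0549], dtype=float32))
```

View pics/crop1.png

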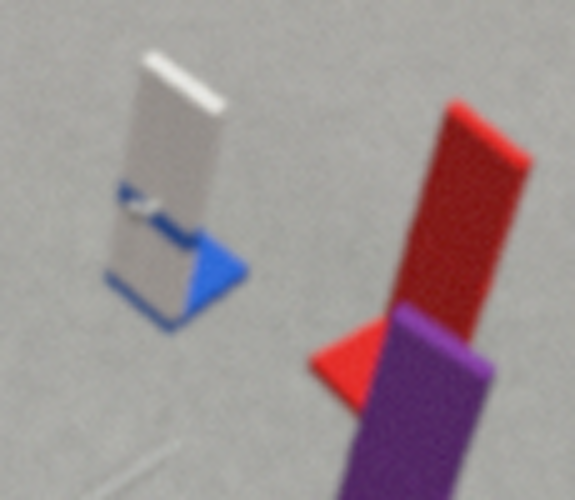

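Crop: the silver plate with the blue foot stands at crop (150–220, 60–320). Its small hook is at (145,205), facing away from the robot, and the toe points toward the robot. The red and purple ones are entirely coloured, so the choice holds. Estimates are:
- **Station:** (0.642, 0.053), yaw 6.6°.
- **Cover:** (0.643, 0.0515).
- **Tray:** (0.488, -0.296), yaw 16.2°.
- **Bracket:** yaw about 0.

Next I roll in place, then travel over the cover.

>>> move_arm --increments '[{"xyz":[0,0,0],"roll":-0.12,"grip":100},{"xyz":[0,0,0],"roll":-0.12,"grip":100},{"xyz":[0,0,0],"roll":-0.12,"grip":100},{"xyz":[0,0,0],"roll":-0.12,"grip":100},{"xyz":[0,0,0],"roll":-0.12,"grip":100}]'

```text
time_s: 1.62
position: [0.2323, -0.5802, 0.2226]
tcp_rot: [[0.551, 0.834, 0.0], [0.834, -0.551, -0.0], [-0.0, 0.0, -1.0]]
force: [-0.9, 0.6, -0.1]
opening: 1.0
grasp_force: 0.0
```

>>> move_arm --increments '[{"xyz":[0,0,0],"roll":-0.12,"grip":100},{"xyz":[0,0,0],"roll":-0.12,"grip":100},{"xyz":[0,0,0],"roll":-0.12,"grip":100},{"xyz":[0,0,0],"roll":-0.12,"grip":100},{"xyz":[0,0,0],"roll":-0.12,"grip":100}]'

```text
time_s: 2.03
position: [0.2323, -0.5802, 0.2225]
tcp_rot: [[-0.016, 1.0, 0.0], [1.0, 0.016, 0.0], [0.0, 0.0, -1.0]]
force: [-0.2, -1.0, 0.1]
opening: 1.001
grasp_force: 0.0
```

>>> move_arm --increments '[{"xyz":[0,0,0],"roll":-0.106,"grip":60},{"xyz":[29,24,0],"roll":0,"grip":60},{"xyz":[29,24,0],"roll":0,"grip":60},{"xyz":[29,24,0],"roll":0,"grip":60},{"xyz":[29,24,0],"roll":0,"grip":60}]'

```text
time_s: 2.45
position: [0.3147, -0.4526, 0.2225]
tcp_rot: [[-0.115, 0.993, 0.0], [0.993, 0.115, 0.0], [-0.0, 0.0, -1.0]]
force: [0.4, -1.4, 0.3]
opening: 0.712
grasp_force: 0.0
```

>>> move_arm --increments '[{"xyz":[29,24,0],"roll":0,"grip":60},{"xyz":[29,24,0],"roll":0,"grip":60},{"xyz":[29,24,0],"roll":0,"grip":60},{"xyz":[29,24,0],"roll":0,"grip":60},{"xyz":[29,24,0],"roll":0,"grip":60}]'

```text
time_s: 2.87
position: [0.4174, -0.2944, 0.2228]
tcp_rot: [[-0.115, 0.993, 0.0], [0.993, 0.115, -0.0], [-0.0, 0.0, -1.0]]
force: [0.5, 1.2, -0.3]
opening: 0.605
grasp_force: 0.0
```

>>> move_arm --increments '[{"xyz":[29,24,0],"roll":0,"grip":60},{"xyz":[29,24,0],"roll":0,"grip":60},{"xyz":[29,24,0],"roll":0,"grip":60},{"xyz":[29,24,0],"roll":0,"grip":60},{"xyz":[29,24,0],"roll":0,"grip":60}]'

```text
time_s: 3.28
position: [0.5199, -0.1364, 0.2228]
tcp_rot: [[-0.116, 0.993, 0.001], [0.993, 0.116, -0.0], [-0.0, 0.0, -1.0]]
force: [0.4, -1.2, -0.2]
opening: 0.598
grasp_force: 0.0
```

>>> move_arm --increments '[{"xyz":[29,24,0],"roll":0,"grip":60},{"xyz":[29,24,0],"roll":0,"grip":60},{"xyz":[29,24,0],"roll":0,"grip":60},{"xyz":[29,24,0],"roll":0,"grip":60},{"xyz":[29,24,0],"roll":0,"grip":60}]'

```text
time_s: 3.7
position: [0.6223, 0.0217, 0.2226]
tcp_rot: [[-0.116, 0.993, 0.0], [0.993, 0.116, -0.0], [-0.0, 0.0, -1.0]]
force: [0.4, 0.2, -0.3]
opening: 0.599
grasp_force: 0.0
```

>>> move_arm --increments '[{"xyz":[29,24,0],"roll":0,"grip":60},{"xyz":[0,0,0],"roll":0,"grip":60},{"xyz":[0,0,0],"roll":0,"grip":60}]'

```text
time_s: 3.95
position: [0.6425, 0.0534, 0.2222]
tcp_rot: [[-0.119, 0.993, 0.0], [0.993, 0.119, -0.0], [-0.0, 0.0, -1.0]]
force: [0.5, 0.2, 0.5]
opening: 0.601
grasp_force: 0.0
```

>>> move_arm --increments '[{"xyz":[0,0,35],"roll":0,"grip":40},{"xyz":[0,0,35],"roll":0,"grip":40},{"xyz":[0,0,35],"roll":0,"grip":40},{"xyz":[0,0,18],"roll":0,"grip":40},{"xyz":[0,0,0],"roll":0,"grip":40}]'

```text
time_s: 4.37
position: [0.6401, 0.0499, 0.0974]
tcp_rot: [[-0.114, 0.993, -0.004], [0.993, 0.114, -0.0], [0.0, -0.004, -1.0]]
force: [0.1, -0.6, 0.7]
opening: 0.409
grasp_force: 0.0
```

>>> move_arm --increments '[{"xyz":[0,0,0],"roll":0,"grip":0},{"xyz":[0,0,0],"roll":0,"grip":0},{"xyz":[0,0,0],"roll":0,"grip":0},{"xyz":[0,0,0],"roll":0,"grip":0},{"xyz":[0,0,0],"roll":0,"grip":0}]'

```text
time_s: 4.78
position: [0.6422, 0.0511, 0.1001]
tcp_rot: [[-0.116, 0.993, 0.001], [0.993, 0.116, -0.0], [-0.0, 0.001, -1.0]]
force: [0.1, -1.0, 0.7]
opening: 0.134
grasp_force: 30.0
```

>>> move_arm --increments '[{"xyz":[0,0,-20],"roll":0,"grip":0},{"xyz":[0,0,-30],"roll":0,"grip":0},{"xyz":[0,0,-30],"roll":0,"grip":0},{"xyz":[-20,-12,-10],"roll":0,"grip":0},{"xyz":[-30,-17.8,0],"roll":0,"grip":0}]'

```text
time_s: 5.2
position: [0.6215, -0.0001, 0.1938]
tcp_rot: [[-0.12, 0.993, 0.01], [0.993, 0.12, -0.001], [-0.002, 0.01, -1.0]]
force: [0.8, -1.2, -0.5]
opening: 0.134
grasp_force: 30.0
```

>>> move_arm --increments '[{"xyz":[-30,-17.8,0],"roll":0,"grip":0},{"xyz":[-30,-17.8,0],"roll":0,"grip":0},{"xyz":[-30,-17.8,0],"roll":0,"grip":0},{"xyz":[-30,-17.8,0],"roll":0,"grip":0},{"xyz":[-30,-17.8,0],"roll":0,"grip":0}]'

```text
time_s: 5.62
position: [0.5461, -0.1621, 0.1898]
tcp_rot: [[-0.116, 0.993, 0.0], [0.993, 0.116, -0.0], [-0.0, 0.0, -1.0]]
force: [0.2, -0.6, 0.1]
opening: 0.137
grasp_force: 30.0
```

>>> move_arm --increments '[{"xyz":[-30,-17.8,0],"roll":0,"grip":0},{"xyz":[-30,-17.8,0],"roll":0,"grip":0},{"xyz":[-30,-17.8,0],"roll":0,"grip":0},{"xyz":[-30,-17.8,0],"roll":0,"grip":0},{"xyz":[-6.8,-4,0],"roll":0,"grip":0}]'

```text
time_s: 6.03
position: [0.4854, -0.3006, 0.1899]
tcp_rot: [[-0.112, 0.994, 0.0], [0.994, 0.112, -0.003], [-0.003, -0.0, -1.0]]
force: [1.0, 0.2, -0.9]
opening: 0.133
grasp_force: 30.0
```

>>> move_arm --increments '[{"xyz":[0,0,0],"roll":-0.084,"grip":0},{"xyz":[0,0,0],"roll":-0.084,"grip":0},{"xyz":[0,0,0],"roll":0,"grip":0},{"xyz":[0,0,0],"roll":0,"grip":0}]'

```text
time_s: 6.37
position: [0.4871, -0.2952, 0.1896]
tcp_rot: [[-0.278, 0.96, 0.0], [0.96, 0.278, 0.0], [0.0, 0.0, -1.0]]
force: [0.5, 0.2, -1.0]
opening: 0.134
grasp_force: 30.0
```

Run:
```python
from h import *
im,d=bot.capture("scene"); cv2.imwrite("pics/scene1.png",cv2.resize(im[90:330,150:470],None,fx=2.4,fy=2.4,interpolation=cv2.INTER_CUBIC)[:,:,::-1])
s=bot.read_state(); print(s["position"],s["opening"])
P=cloud("scene",d); HSV=cv2.cvtColor(im,cv2.COLOR_RGB2HSV); H,S,V=[HSV[...,i] for i in range(3)]
near=np.linalg.norm(P[...,:2]-[.488,-.296],axis=-1)<.08
m=(H>8)&(H<22)&(S>140)&near; q=P[m]; print("orange",len(q),q.mean(0),q.max(0),q.min(0))
it,dt=bot.capture("top"); P=cloud("top",dt); st=np.linalg.norm(P[...,:2]-[.642,.053],axis=-1)<.08
HSV=cv2.cvtColor(it,cv2.COLOR_RGB2HSV); H,S,V=[HSV[...,i] for i in range(3)]
b=(H>95)&(H<125)&(S>120)&st; print("stripe",cv2.minAreaRect(P[b][:,:2].astype(np.float32)))
br=(V>120)&(S<80)&st; print("bezel",br.sum(),cv2.minAreaRect(P[br][:,:2].astype(np.float32)) if br.sum()>5 else 0, np.median(P[br],0))
c=st&(P[...,2]<.07); print("hole",c.sum(),cv2.minAreaRect(P[c][:,:2].astype(np.float32)) if c.sum()>5 else 0, np.median(P[c],0))
```

```text
[ 0.48716327 -0.29510793  0.18961459] 0.1321380373674698
orange 190 [ 0.49334564 -0.28491627  0.19879538] [ 0.53078903 -0.25063865  0.34099666] [ 0.43875861 -0.33451153  0.17989038]
stripe ((0.6106505393981934, 0.05170360952615738), (0.012078147381544113, 0.05548210069537163), 6.735645294189453)
bezel 454 ((0.6433548331260681, 0.054549314081668854), (0.046052999794483185, 0.07007516920566559), 5.424596309661865) [0.64815322 0.05422265 0.08511835]
hole 237 ((0.6466708183288574, 0.05358767509460449), (0.024342363700270653, 0.057823296636343), 7.28393030166626) [0.64859894 0.05428351 0.04592979]
```

View pics/scene1.png

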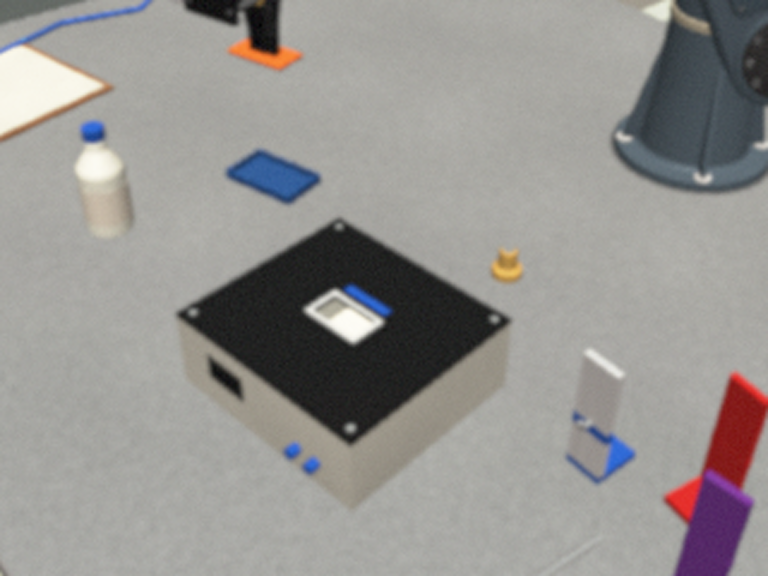

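The cover hangs flat in the gripper at picture (265,55) over the tray (273,175). The slot is bare at (345,315), so I lower the cover.

>>> move_arm --increments '[{"xyz":[-1.3,0.6,40],"roll":0,"grip":0},{"xyz":[0,0,40],"roll":0,"grip":0},{"xyz":[0,0,40],"roll":0,"grip":0},{"xyz":[0,0,30],"roll":0,"grip":0},{"xyz":[0,0,12],"roll":0,"grip":0}]'

```text
time_s: 6.88
position: [0.486, -0.2943, 0.0236]
tcp_rot: [[-0.28, 0.96, -0.005], [0.96, 0.28, 0.005], [0.006, -0.004, -1.0]]
force: [-0.8, 1.3, -0.9]
opening: 0.133
grasp_force: 30.0
```

>>> move_arm --increments '[{"xyz":[0,0,7],"roll":0,"grip":0},{"xyz":[0,0,3],"roll":0,"grip":0},{"xyz":[0,0,0],"roll":0,"grip":0},{"xyz":[0,0,0],"roll":0,"grip":0}]'

```text
time_s: 7.22
position: [0.4892, -0.2976, 0.0192]
tcp_rot: [[-0.28, 0.96, 0.003], [0.96, 0.28, -0.002], [-0.003, 0.002, -1.0]]
force: [-0.2, 0.1, -0.4]
opening: 0.133
grasp_force: 30.0
```

>>> move_arm --increments '[{"xyz":[0,0,0],"roll":0,"grip":35},{"xyz":[0,0,0],"roll":0,"grip":35},{"xyz":[0,0,0],"roll":0,"grip":35},{"xyz":[0,0,0],"roll":0,"grip":35}]'

```text
time_s: 7.55
position: [0.4884, -0.297, 0.0184]
tcp_rot: [[-0.28, 0.96, 0.001], [0.96, 0.28, -0.001], [-0.001, 0.001, -1.0]]
force: [0.4, 0.1, 0.4]
opening: 0.318
grasp_force: 0.0
```

>>> move_arm --increments '[{"xyz":[0,0,-30],"roll":0,"grip":35},{"xyz":[0,0,-40],"roll":0,"grip":35},{"xyz":[0,0,-40],"roll":0,"grip":35},{"xyz":[0,0,-40],"roll":0,"grip":60},{"xyz":[0,0,-40],"roll":0,"grip":80}]'

```text
time_s: 7.97
position: [0.4876, -0.2963, 0.2096]
tcp_rot: [[-0.28, 0.96, -0.0], [0.96, 0.28, 0.0], [0.0, -0.0, -1.0]]
force: [0.7, -0.6, -0.6]
opening: 0.433
grasp_force: 0.0
```

The cover is released. Next I check it in the tray, measure the bracket again, and plan the tilt and insertion in 2D.

```bash
cat > plan.py <<'E'
import numpy as np, collections
# bracket cross-section samples (boundary+interior), mm, bracket frame x,z
def box(x0,x1,z0,z1): X,Z=np.meshgrid(np.linspace(x0,x1,max(2,int(x1-x0)+1)),np.linspace(z0,z1,max(2,int(z1-z0)+1))); return np.c_[X.ravel(),Z.ravel()]
B=np.r_[box(-26,26,0,8),box(18,26,8,138),box(26,44,65,79)]
G=np.array([22.,115.])
def W(th,x,z,p=B): c,s=np.cos(th),np.sin(th); return np.c_[c*p[:,0]-s*p[:,1]+x, s*p[:,0]+c*p[:,1]+z]
def hit(p,m):
    x,z=p.T
    return ((z<m)&(z>-4-m)&((x<-15+m)|(x>15-m))|(z<=-4)&((x<-60+m)|(x>16-m*.5))|(z<-45)).any()
if __name__=="__main__":
    for m in(2.5,1.5):
      ths=np.radians(np.arange(0,81,4)); xs=np.arange(-40,140,2.); zs=np.arange(-45,60,2.)
      F=np.zeros((len(ths),len(xs),len(zs)),bool)
      for i,t in enumerate(ths):
        for j,x in enumerate(xs):
          for k,z in enumerate(zs):
            p=W(t,x,z); F[i,j,k]=not hit(p,m) and W(t,x,z,G[None])[0,1]>24
      g=(0,int(np.argmin(abs(xs+22))),0)
      prev={g:None}; q=collections.deque([g]); best={}
      while q:
        n=q.popleft(); i,j,k=n
        if W(ths[i],xs[j],zs[k])[:,1].min()>3 and i not in best: best[i]=n
        for d in((1,0,0),(-1,0,0),(0,1,0),(0,-1,0),(0,0,1),(0,0,-1)):
          a=(i+d[0],j+d[1],k+d[2])
          if 0<=a[0]<len(ths) and 0<=a[1]<len(xs) and 0<=a[2]<len(zs) and a not in prev and F[a]: prev[a]=n; q.append(a)
      print(m,"entry tilts",[int(round(np.degrees(ths[i]))) for i in best])
      for i in list(best)[:1]+list(best)[-1:]:
        n=best[i]; out=[]
        while n: out.append((int(round(np.degrees(ths[n[0]]))),xs[n[1]],zs[n[2]],*W(ths[n[0]],xs[n[1]],zs[n[2]],G[None])[0].round())); n=prev[n]
        print([tuple(map(int,o)) for o in out[::3]])
E
python3 plan.py & python3 - <<'E'
from h import *
for n in("top","scene"):
    im,d=bot.capture(n); P=cloud(n,d); hsv=cv2.cvtColor(im,cv2.COLOR_RGB2HSV); H,S,V=[hsv[...,i] for i in range(3)]
    near=np.linalg.norm(P[...,:2]-[.535,.288],axis=-1)<.08
    for zl,zh in((.085,.15),(.125,.15)):
        m=near&(P[...,2]>zl)&(P[...,2]<zh); q=P[m]; print(n,zl,m.sum(),q.mean(0).round(4),cv2.minAreaRect(q[:,:2].astype(np.float32)),q[:,2].max())
    m=(H>8)&(H<22)&(S>140)&(np.linalg.norm(P[...,:2]-[.488,-.296],axis=-1)<.08); q=P[m]
    print(n,"cover",m.sum(),q.mean(0).round(4),q[:,2].min(),q[:,2].max(),cv2.minAreaRect(q[:,:2].astype(np.float32)))
    mt=(H>95)&(H<125)&(S>100)&(np.linalg.norm(P[...,:2]-[.488,-.296],axis=-1)<.09); print("tray",cv2.minAreaRect(P[mt][:,:2].astype(np.float32)))
print(bot.read_state()["position"],bot.read_state()["joint_positions"])
E
wait
```

```text
top 0.085 110 [0.5385 0.285  0.1253] ((0.5394682884216309, 0.28710469603538513), (0.040227387100458145, 0.008177432231605053), 89.00434875488281) 0.14173658859489968
top 0.125 71 [0.5396 0.2867 0.1374] ((0.5396538972854614, 0.28721073269844055), (0.040017079561948776, 0.007818632759153843), 89.20877075195312) 0.14173658859489968
top cover 406 [ 0.4901 -0.2948  0.0125] -0.000564655828815807 0.0428518921704272 ((0.4904235005378723, -0.2969062328338623), (0.04219190403819084, 0.08034980297088623), 17.00765037536621)
tray ((0.48776352405548096, -0.2949907183647156), (0.065243199467659, 0.1067052111029625), 14.20920181274414)
scene 0.085 391 [0.5423 0.2891 0.1165] ((0.539956271648407, 0.2871204912662506), (0.04198073968291283, 0.010895106941461563), 88.75779724121094) 0.14186761519236696
scene 0.125 147 [0.5418 0.2887 0.1351] ((0.5401563048362732, 0.2875162363052368), (0.041108205914497375, 0.010743554681539536), 87.09269714355469) 0.14186761519236696
scene cover 180 [ 0.4952 -0.288   0.0551] 0.008155585132246382 0.3228632841276245 ((0.49218034744262695, -0.2924889326095581), (0.081126764
[... 1839 characters left out ...]
0, -31, -45, 81), (20, -10, -33, -29, 83), (16, -10, -37, -21, 80), (12, -12, -39, -14, 78), (4, -12, -41, 2, 75), (0, -14, -43, 8, 72), (0, -18, -45, 4, 70)]
[(80, 0, 29, -109, 71), (80, 0, 23, -109, 65), (80, 0, 17, -109, 59), (80, 0, 11, -109, 53), (80, 0, 5, -109, 47), (80, 0, -1, -109, 41), (80, 0, -7, -109, 35), (80, 0, -13, -109, 29), (76, 0, -17, -106, 32), (68, 0, -19, -98, 44), (64, -2, -21, -96, 49), (56, -2, -23, -85, 60), (48, -4, -23, -75, 70), (44, -6, -25, -70, 73), (36, -6, -27, -56, 79), (32, -8, -29, -50, 80), (28, -10, -31, -45, 81), (20, -10, -33, -29, 83), (16, -10, -37, -21, 80), (12, -12, -39, -14, 78), (4, -12, -41, 2, 75), (0, -14, -43, 8, 72), (0, -18, -45, 4, 70)]
```

>>> move_arm --increments '[{"xyz":[0,0,0],"roll":0.1248,"grip":80},{"xyz":[0,0,0],"roll":0.1248,"grip":80},{"xyz":[0,0,0],"roll":0.1248,"grip":80},{"xyz":[0,0,0],"roll":0.1248,"grip":80},{"xyz":[0,0,0],"roll":0.1248,"grip":80}]'

```text
time_s: 8.48
position: [0.4875, -0.2963, 0.207]
tcp_rot: [[0.339, 0.941, -0.001], [0.941, -0.339, 0.001], [0.0, -0.001, -1.0]]
force: [-0.1, 0.4, -0.0]
opening: 0.788
grasp_force: 0.0
```

>>> move_arm --increments '[{"xyz":[0,0,0],"roll":0.1248,"grip":80},{"xyz":[0,0,0],"roll":0.1248,"grip":80},{"xyz":[0,0,0],"roll":0.1248,"grip":80},{"xyz":[0,0,0],"roll":0.1248,"grip":80},{"xyz":[0,0,0],"roll":0.1248,"grip":80}]'

```text
time_s: 8.9
position: [0.4876, -0.2963, 0.2069]
tcp_rot: [[0.825, 0.565, -0.001], [0.565, -0.825, 0.001], [-0.0, -0.001, -1.0]]
force: [0.5, 0.6, -0.5]
opening: 0.798
grasp_force: 0.0
```

>>> move_arm --increments '[{"xyz":[0,0,0],"roll":0.1248,"grip":80},{"xyz":[0,0,0],"roll":0.1248,"grip":80},{"xyz":[0,0,0],"roll":0.1248,"grip":80},{"xyz":[0,0,0],"roll":0.1248,"grip":80},{"xyz":[0,0,0],"roll":0.1248,"grip":80}]'

```text
time_s: 9.32
position: [0.4876, -0.2963, 0.2069]
tcp_rot: [[1.0, -0.023, -0.001], [-0.023, -1.0, 0.001], [-0.001, -0.001, -1.0]]
force: [0.2, 1.1, 0.2]
opening: 0.8
grasp_force: 0.0
```

>>> move_arm --increments '[{"xyz":[0,0,0],"roll":0,"grip":80},{"xyz":[2.7,-39,0],"roll":0,"grip":80},{"xyz":[2.7,-39,0],"roll":0,"grip":80},{"xyz":[2.7,-39,0],"roll":0,"grip":80},{"xyz":[2.7,-39,0],"roll":0,"grip":80}]'

```text
time_s: 9.73
position: [0.501, -0.1394, 0.2071]
tcp_rot: [[1.0, -0.015, -0.001], [-0.015, -1.0, 0.0], [-0.001, -0.0, -1.0]]
force: [-0.5, 0.7, 0.3]
opening: 0.801
grasp_force: 0.0
```

>>> move_arm --increments '[{"xyz":[2.7,-39,0],"roll":0,"grip":80},{"xyz":[2.7,-39,0],"roll":0,"grip":80},{"xyz":[2.7,-39,0],"roll":0,"grip":80},{"xyz":[2.7,-39,0],"roll":0,"grip":80},{"xyz":[2.7,-39,0],"roll":0,"grip":80}]'

```text
time_s: 10.15
position: [0.5178, 0.0558, 0.2073]
tcp_rot: [[1.0, -0.014, -0.0], [-0.014, -1.0, 0.0], [-0.0, -0.0, -1.0]]
force: [0.7, -0.0, -0.8]
opening: 0.795
grasp_force: 0.0
```

>>> move_arm --increments '[{"xyz":[2.7,-39,0],"roll":0,"grip":80},{"xyz":[2.7,-39,0],"roll":0,"grip":80},{"xyz":[2.7,-39,0],"roll":0,"grip":80},{"xyz":[2.7,-39,0],"roll":0,"grip":80},{"xyz":[2.7,-39,0],"roll":0,"grip":80}]'

```text
time_s: 10.57
position: [0.5346, 0.2505, 0.2072]
tcp_rot: [[1.0, -0.013, -0.001], [-0.013, -1.0, -0.0], [-0.001, 0.0, -1.0]]
force: [1.6, 0.2, -0.0]
opening: 0.797
grasp_force: 0.0
```

>>> move_arm --increments '[{"xyz":[2.7,-39,0],"roll":0,"grip":80},{"xyz":[0,0,0],"roll":0,"grip":80},{"xyz":[0,0,0],"roll":0,"grip":80},{"xyz":[0,0,0],"roll":0,"grip":80}]'

```text
time_s: 10.9
position: [0.5379, 0.2872, 0.2069]
tcp_rot: [[1.0, -0.015, -0.001], [-0.015, -1.0, -0.001], [-0.001, 0.001, -1.0]]
force: [-0.4, 0.0, 0.2]
opening: 0.803
grasp_force: 0.0
```

>>> move_arm --increments '[{"xyz":[1.7,0,35],"roll":0,"grip":80},{"xyz":[0,0,35],"roll":0,"grip":80},{"xyz":[0,0,28],"roll":0,"grip":80},{"xyz":[0,0,10],"roll":0,"grip":80},{"xyz":[0,0,0],"roll":0,"grip":80}]'

```text
time_s: 11.32
position: [0.5382, 0.2851, 0.0968]
tcp_rot: [[1.0, -0.019, -0.007], [-0.019, -1.0, -0.002], [-0.007, 0.002, -1.0]]
force: [-0.6, -0.3, -0.2]
opening: 0.799
grasp_force: 0.0
```

>>> move_arm --increments '[{"xyz":[0,0,0],"roll":0,"grip":30},{"xyz":[0,0,0],"roll":0,"grip":30},{"xyz":[0,0,0],"roll":0,"grip":30},{"xyz":[0,0,0],"roll":0,"grip":30},{"xyz":[0,0,0],"roll":0,"grip":30}]'

```text
time_s: 11.73
position: [0.541, 0.2878, 0.101]
tcp_rot: [[1.0, -0.017, 0.002], [-0.017, -1.0, 0.001], [0.002, -0.001, -1.0]]
force: [0.6, -0.4, -0.3]
opening: 0.506
grasp_force: 0.0
```

>>> move_arm --increments '[{"xyz":[0,0,0],"roll":0,"grip":0},{"xyz":[0,0,0],"roll":0,"grip":0},{"xyz":[0,0,0],"roll":0,"grip":0},{"xyz":[0,0,-10],"roll":0,"grip":0},{"xyz":[0,0,-30],"roll":0,"grip":0}]'

```text
time_s: 12.15
position: [0.5363, 0.2864, 0.1356]
tcp_rot: [[1.0, -0.017, -0.011], [-0.018, -1.0, -0.003], [-0.011, 0.003, -1.0]]
force: [-1.6, 0.1, -2.6]
opening: 0.455
grasp_force: 29.9
```

>>> move_arm --increments '[{"xyz":[0,0,-5],"roll":0,"grip":0},{"xyz":[0,0,0],"roll":0,"grip":0}]'

```text
time_s: 12.32
position: [0.5419, 0.2883, 0.1467]
tcp_rot: [[1.0, -0.017, 0.005], [-0.017, -1.0, 0.002], [0.005, -0.002, -1.0]]
force: [0.1, 0.2, -1.9]
opening: 0.455
grasp_force: 29.9
```

```bash
cat > meas.py <<'E'
from h import *
import sys
# fit the plate's +-x line and foot of the bracket in the plane of heading a (deg) from both cameras
s=bot.read_state(); print("tcp",s["position"].round(4),"open",round(s["opening"],3),"F",s["force"].round(1),"gf",s["grasp_force"],"t",s["time_s"])
E
python3 - <<'E'
from meas import *
im,d=bot.capture("scene"); P=cloud("scene",d); hsv=cv2.cvtColor(im,cv2.COLOR_RGB2HSV); H,S=hsv[...,0],hsv[...,1]
b=(H>95)&(H<125)&(S>120)&(np.linalg.norm(P[...,:2]-[.535,.288],axis=-1)<.08); q=P[b]; print(b.sum(),q.min(0).round(3),q.max(0).round(3))
cv2.imwrite("pics/g1.png",cv2.resize(im[150:350,300:520],None,fx=2.5,fy=2.5)[:,:,::-1])
E
```

```text
tcp [0.5419 0.2883 0.1467] open 0.455 F [ 0.1  0.2 -1.9] gf 29.942626438569278 t 12.3167
125 [0.494 0.271 0.05 ] [0.571 0.338 0.309]
```

>>> move_arm --increments '[{"xyz":[0,0,0],"roll":-0.1216,"grip":0},{"xyz":[0,0,0],"roll":-0.1216,"grip":0},{"xyz":[0,0,0],"roll":-0.1216,"grip":0},{"xyz":[0,0,0],"roll":-0.1216,"grip":0},{"xyz":[0,0,0],"roll":-0.1216,"grip":0}]'

```text
time_s: 12.78
position: [0.5389, 0.2872, 0.1426]
tcp_rot: [[0.827, 0.562, -0.004], [0.562, -0.827, -0.001], [-0.003, -0.001, -1.0]]
force: [-0.2, -0.6, -1.5]
opening: 0.458
grasp_force: 29.9
```

>>> move_arm --increments '[{"xyz":[0,0,0],"roll":-0.1216,"grip":0},{"xyz":[0,0,0],"roll":-0.1216,"grip":0},{"xyz":[0,0,0],"roll":-0.1216,"grip":0},{"xyz":[0,0,0],"roll":-0.1216,"grip":0},{"xyz":[0,0,0],"roll":-0.1216,"grip":0}]'

```text
time_s: 13.2
position: [0.5389, 0.2872, 0.1426]
tcp_rot: [[0.358, 0.934, -0.004], [0.934, -0.358, -0.001], [-0.002, -0.003, -1.0]]
force: [-0.5, 0.1, -1.0]
opening: 0.452
grasp_force: 29.9
```

>>> move_arm --increments '[{"xyz":[0,0,0],"roll":-0.1216,"grip":0},{"xyz":[0,0,0],"roll":-0.1216,"grip":0},{"xyz":[0,0,0],"roll":-0.1216,"grip":0},{"xyz":[0,0,0],"roll":-0.1216,"grip":0},{"xyz":[0,0,0],"roll":0,"grip":0}]'

```text
time_s: 13.62
position: [0.5389, 0.2872, 0.1427]
tcp_rot: [[-0.116, 0.993, -0.004], [0.993, 0.116, -0.001], [-0.001, -0.004, -1.0]]
force: [0.5, 0.1, -2.0]
opening: 0.452
grasp_force: 29.9
```

>>> move_arm --increments '[{"xyz":[-20,0,0],"roll":0,"grip":0},{"xyz":[-20,0,0],"roll":0,"grip":0},{"xyz":[-20,0,0],"roll":0,"grip":0},{"xyz":[0,0,0],"roll":0,"grip":0},{"xyz":[0,0,0],"roll":0,"grip":0}]'

```text
time_s: 14.03
position: [0.5466, 0.227, 0.1435]
tcp_rot: [[-0.11, 0.994, -0.002], [0.994, 0.11, -0.0], [0.0, -0.002, -1.0]]
force: [1.1, -0.1, -2.1]
opening: 0.455
grasp_force: 29.9
```

Run:
```python
from meas import *
im,d=bot.capture("scene"); cv2.imwrite("pics/g2.png",cv2.resize(im[120:320,250:490],None,fx=3,fy=3,interpolation=cv2.INTER_CUBIC)[:,:,::-1])
```

```text
tcp [0.5466 0.227  0.1435] open 0.455 F [ 1.1 -0.1 -2.1] gf 29.94586572982371 t 14.0333
```

View pics/g2.png

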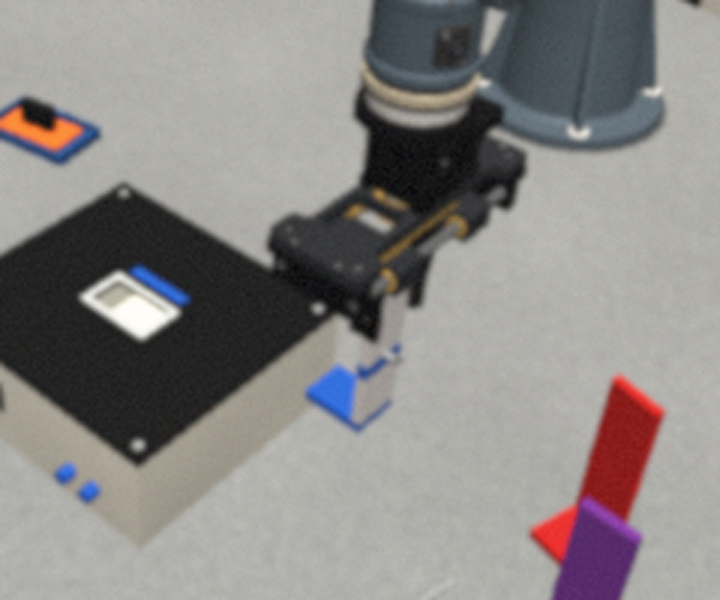

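The bracket is held upright at picture (370,380), with its toe facing the station wall near the wall's end. The cover lies in the tray at (50,125). I shift 25 mm inward along the wall, then push the toe against it so the bracket pivots in the pads.

>>> move_arm --increments '[{"xyz":[0,15,0],"roll":0,"grip":0},{"xyz":[0,10,0],"roll":0,"grip":0},{"xyz":[-10,0,0],"roll":0,"grip":0},{"xyz":[-10,0,0],"roll":0,"grip":0},{"xyz":[-10,0,0],"roll":0,"grip":0}]'

```text
time_s: 14.5
position: [0.5748, 0.2017, 0.1445]
tcp_rot: [[-0.114, 0.994, -0.0], [0.993, 0.114, 0.002], [0.002, -0.0, -1.0]]
force: [0.7, 3.4, 0.9]
opening: 0.457
grasp_force: 30.0
```

>>> move_arm --increments '[{"xyz":[-8,0,0],"roll":0,"grip":0},{"xyz":[-8,0,0],"roll":0,"grip":0},{"xyz":[0,0,0],"roll":0,"grip":0}]'

```text
time_s: 14.75
position: [0.5768, 0.1834, 0.1447]
tcp_rot: [[-0.112, 0.994, -0.001], [0.994, 0.112, -0.0], [-0.0, -0.001, -1.0]]
force: [-0.2, 2.0, -0.8]
opening: 0.457
grasp_force: 30.0
```

Run:
```python
from meas import *
im,d=bot.capture("scene"); cv2.imwrite("pics/g3.png",cv2.resize(im[150:300,300:460],None,fx=3.5,fy=3.5,interpolation=cv2.INTER_CUBIC)[:,:,::-1])
```

```text
tcp [0.5768 0.1834 0.1447] open 0.457 F [-0.2  2.  -0.8] gf 30.00401822877393 t 14.75
```

View pics/g3.png

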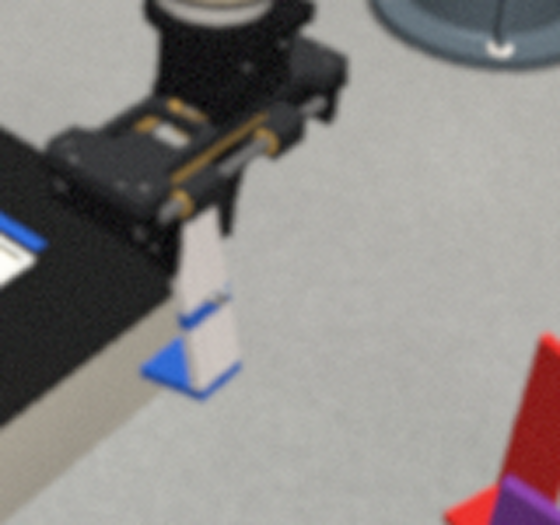

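The bracket is pivoting: in the picture the plate leans toward the station, with the toe at (150,370) against the wall. I continue pushing.

>>> move_arm --increments '[{"xyz":[-9,0,0],"roll":0,"grip":0},{"xyz":[-9,0,0],"roll":0,"grip":0},{"xyz":[-9,0,0],"roll":0,"grip":0},{"xyz":[-9,0,0],"roll":0,"grip":0},{"xyz":[0,0,0],"roll":0,"grip":0}]'

```text
time_s: 15.22
position: [0.5811, 0.1473, 0.144]
tcp_rot: [[-0.113, 0.994, -0.002], [0.994, 0.113, -0.001], [-0.001, -0.002, -1.0]]
force: [-0.3, 4.2, -2.2]
opening: 0.455
grasp_force: 30.0
```

>>> move_arm --increments '[{"xyz":[-8,0,0],"roll":0,"grip":0},{"xyz":[-8,0,0],"roll":0,"grip":0},{"xyz":[-8,0,0],"roll":0,"grip":0},{"xyz":[-8,0,0],"roll":0,"grip":0},{"xyz":[0,0,0],"roll":0,"grip":0}]'

```text
time_s: 15.63
position: [0.5847, 0.1159, 0.1443]
tcp_rot: [[-0.113, 0.994, -0.001], [0.994, 0.113, -0.001], [-0.001, -0.002, -1.0]]
force: [-0.8, 2.7, -1.8]
opening: 0.453
grasp_force: 30.0
```

Run:
```python
from meas import *
im,d=bot.capture("scene"); cv2.imwrite("pics/g4.png",cv2.resize(im[150:300,280:440],None,fx=3.5,fy=3.5,interpolation=cv2.INTER_CUBIC)[:,:,::-1])
P=cloud("scene",d); c,sn=np.cos(.115),np.sin(.115); L=(P[...,:2]-[.6425,.054])@np.array([[c,-sn],[sn,c]]); 
hsv=cv2.cvtColor(im,cv2.COLOR_RGB2HSV); H,S,V=[hsv[...,i] for i in range(3)]
near=(L[...,1]>.1)&(L[...,1]<.19)&(abs(L[...,0]+.05)<.022)&(P[...,2]>.02)
for k,m in(("blue",near&(H>95)&(H<125)&(S>120)),("grey",near&(S<60)&(V>110)&(L[...,1]>.125))):
    q=np.c_[L[m]*1000,P[m][:,2]*1000]; print(k,len(q)); 
    if len(q)>9: print(q[q[:,1].argsort()][::max(1,len(q)//9)].round().tolist(), "tilt deg",np.degrees(np.arctan(np.polyfit(q[:,2],q[:,1],1)[0])))
```

```text
tcp [0.5847 0.1159 0.1443] open 0.453 F [-0.8  2.7 -1.8] gf 30.004589832387865 t 15.6333
blue 133
[[-31.0, 107.0, 121.0], [-54.0, 113.0, 128.0], [-70.0, 115.0, 127.0], [-31.0, 116.0, 123.0], [-32.0, 118.0, 124.0], [-32.0, 131.0, 63.0], [-32.0, 140.0, 66.0], [-31.0, 153.0, 82.0], [-40.0, 157.0, 88.0], [-58.0, 159.0, 88.0]] tilt deg -26.638469676030837
grey 316
[[-57.0, 125.0, 507.0], [-70.0, 127.0, 420.0], [-46.0, 130.0, 113.0], [-56.0, 133.0, 112.0], [-42.0, 136.0, 106.0], [-55.0, 140.0, 105.0], [-55.0, 144.0, 98.0], [-30.0, 147.0, 94.0], [-36.0, 151.0, 92.0], [-34.0, 155.0, 94.0]] tilt deg -2.37588572516441
```

View pics/g4.png

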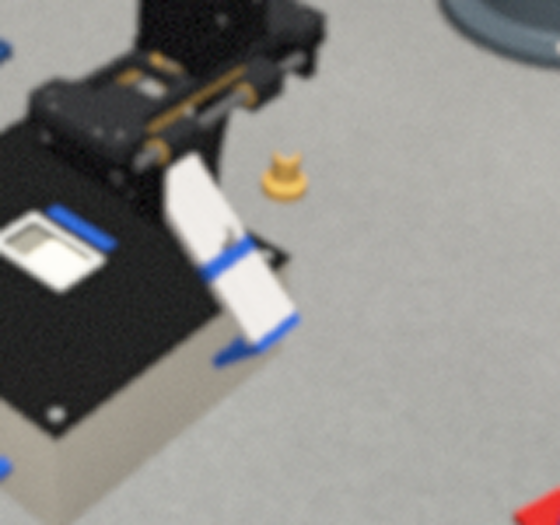

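The bracket is tilted about 48°: the back face runs from the heel at (159,88) to (115,127) mm, which matches the prediction. I back off, lift, roll 90° and compute the insertion corridor.

>>> move_arm --increments '[{"xyz":[8,0,0],"roll":0,"grip":0},{"xyz":[0,0,-25],"roll":0,"grip":0},{"xyz":[0,0,-30],"roll":0,"grip":0},{"xyz":[0,0,-25],"roll":0,"grip":0},{"xyz":[0,0,0],"roll":0,"grip":0}]'

```text
time_s: 16.1
position: [0.5887, 0.1254, 0.2309]
tcp_rot: [[-0.115, 0.993, 0.014], [0.993, 0.115, -0.002], [-0.004, 0.014, -1.0]]
force: [1.4, 0.0, -1.8]
opening: 0.451
grasp_force: 30.0
```

>>> move_arm --increments '[{"xyz":[0,0,0],"roll":0.1208,"grip":0},{"xyz":[0,0,0],"roll":0.1208,"grip":0},{"xyz":[0,0,0],"roll":0.1208,"grip":0},{"xyz":[0,0,0],"roll":0.1208,"grip":0},{"xyz":[0,0,0],"roll":0.1208,"grip":0}]'

```text
time_s: 16.52
position: [0.584, 0.1251, 0.224]
tcp_rot: [[0.475, 0.88, 0.0], [0.88, -0.475, -0.002], [-0.002, 0.001, -1.0]]
force: [0.7, 0.0, -1.5]
opening: 0.457
grasp_force: 30.0
```

>>> move_arm --increments '[{"xyz":[0,0,0],"roll":0.1208,"grip":0},{"xyz":[0,0,0],"roll":0.1208,"grip":0},{"xyz":[0,0,0],"roll":0.1208,"grip":0},{"xyz":[0,0,0],"roll":0.1208,"grip":0},{"xyz":[0,0,0],"roll":0.1208,"grip":0}]'

```text
time_s: 16.93
position: [0.5839, 0.1251, 0.2239]
tcp_rot: [[0.891, 0.455, -0.0], [0.455, -0.891, -0.002], [-0.001, 0.002, -1.0]]
force: [-0.3, -0.3, -1.3]
opening: 0.454
grasp_force: 30.0
```

>>> move_arm --increments '[{"xyz":[0,0,0],"roll":0.1208,"grip":0},{"xyz":[0,0,0],"roll":0.1208,"grip":0},{"xyz":[0,0,0],"roll":0.1208,"grip":0},{"xyz":[0,0,0],"roll":0,"grip":0},{"xyz":[0,0,0],"roll":0,"grip":0}]'

```text
time_s: 17.35
position: [0.5839, 0.1253, 0.2241]
tcp_rot: [[0.993, 0.118, -0.0], [0.118, -0.993, -0.001], [-0.001, 0.001, -1.0]]
force: [0.2, 0.3, -1.2]
opening: 0.457
grasp_force: 30.0
```

```bash
python3 - <<'E'
from plan import *
G=np.array([[22.,118.]]); r=np.radians
for th in(44,48,52):
    g=W(r(th),0,0,G)[0]; print("theta",th,"G rel origin",g.round(1))
    for z in range(26,-31,-4):
        ok=[x for x in np.arange(-30,45,.5) if not hit(W(r(th),x,z),1.)]
        print("  Gz",round(z+g[1]),"Gx",[round(min(ok)+g[0]),round(max(ok)+g[0])] if ok else None,end=";")
    print()
print("righting: th, free Gx range & Gz with margin .5")
for th in range(48,-1,-6):
    g=W(r(th),0,0,G)[0]; ok=[(x,z) for x in np.arange(-34,20,1.) for z in np.arange(-45,-14,1.) if not hit(W(r(th),x,z),.5)]
    zz=sorted({z for _,z in ok}); print(th,[(round(z+g[1]),round(min(x for x,q in ok if q==z)+g[0]),round(max(x for x,q in ok if q==z)+g[0])) for z in zz[::3]])
E
python3 - <<'E'
from meas import *
im,d=bot.capture("scene"); cv2.imwrite("pics/g5.png",cv2.resize(im[110:310,220:440],None,fx=2.7,fy=2.7,interpolation=cv2.INTER_CUBIC)[:,:,::-1])
P=cloud("scene",d); c,sn=np.cos(.115),np.sin(.115); L=(P[...,:2]-[.643,.054])@np.array([[c,-sn],[sn,c]]); tl=(s["position"][:2]-[.643,.054])@np.array([[c,-sn],[sn,c]]); print("tcp local",tl.round(4))
hsv=cv2.cvtColor(im,cv2.COLOR_RGB2HSV); H,S=hsv[...,0],hsv[...,1]
m=(H>95)&(H<125)&(S>120)&(abs(L[...,1]-tl[1])<.03)&(abs(L[...,0]-tl[0])<.15)&(P[...,2]>.1)&(P[...,2]<.22)
q=np.c_[L[m]*1000,P[m][:,2]*1000]; print(len(q),q[q[:,0].argsort()][::max(1,len(q)//14)].round().tolist())
E
```

```text
theta 44 G rel origin [-66.1 100.2]
  Gz 126 Gx [-96, -22];  Gz 122 Gx [-96, -22];  Gz 118 Gx [-61, -35];  Gz 114 Gx [-56, -39];  Gz 110 Gx [-56, -43];  Gz 106 Gx [-57, -47];  Gz 102 Gx [-61, -51];  Gz 98 Gx [-66, -55];  Gz 94 Gx [-70, -60];  Gz 90 Gx [-74, -63];  Gz 86 Gx [-78, -68];  Gz 82 Gx [-82, -71];  Gz 78 Gx [-83, -71];  Gz 74 Gx [-79, -70];  Gz 70 Gx None;
theta 48 G rel origin [-73.   95.3]
  Gz 121 Gx [-103, -28];  Gz 117 Gx [-103, -28];  Gz 113 Gx [-67, -44];  Gz 109 Gx [-63, -47];  Gz 105 Gx [-63, -50];  Gz 101 Gx [-66, -54];  Gz 97 Gx [-70, -58];  Gz 93 Gx [-73, -62];  Gz 89 Gx [-77, -65];  Gz 85 Gx [-81, -68];  Gz 81 Gx [-84, -72];  Gz 77 Gx [-88, -76];  Gz 73 Gx [-88, -76];  Gz 69 Gx None;  Gz 65 Gx None;
theta 52 G rel origin [-79.4  90. ]
  Gz 116 Gx [-109, -35];  Gz 112 Gx [-109, -35];  Gz 108 Gx [-73, -52];  Gz 104 Gx [-71, -55];  Gz 100 Gx [-71, -58];  Gz 96 Gx [-74, -61];  Gz 92 Gx [-77, -64];  Gz 88 Gx [-81, -67];  Gz 84 Gx [-84, -70];  Gz 80 Gx [-87, -74];  Gz 76 Gx [-90, -77];  Gz 72 Gx [-93, -80];  Gz 68 Gx [-93, -82];  Gz 64 Gx None;  Gz 60 Gx None;
rightin
[... 836 characters left out ...]
-1), (90, -19, -1), (93, -19, -1), (96, -20, -1), (99, -20, -1), (102, -20, -1), (105, -21, -1)]
0 [(73, -10, 10), (76, -10, 10), (79, -10, 10), (82, -10, 10), (85, -10, 10), (88, -10, 10), (91, -10, 10), (94, -10, 10), (97, -10, 10), (100, -10, 10), (103, -10, 10)]
tcp [0.5839 0.1253 0.2241] open 0.457 F [ 0.2  0.3 -1.2] gf 29.999408656731248 t 17.35
tcp local [-0.0506  0.0776]
158 [[-10.0, 80.0, 205.0], [-8.0, 99.0, 206.0], [-6.0, 75.0, 206.0], [-5.0, 70.0, 205.0], [-5.0, 91.0, 205.0], [-3.0, 69.0, 205.0], [-3.0, 59.0, 202.0], [2.0, 99.0, 132.0], [9.0, 97.0, 139.0], [17.0, 98.0, 144.0], [26.0, 98.0, 158.0], [35.0, 86.0, 167.0], [36.0, 78.0, 166.0], [37.0, 96.0, 164.0], [38.0, 83.0, 165.0]]
```

View pics/g5.png

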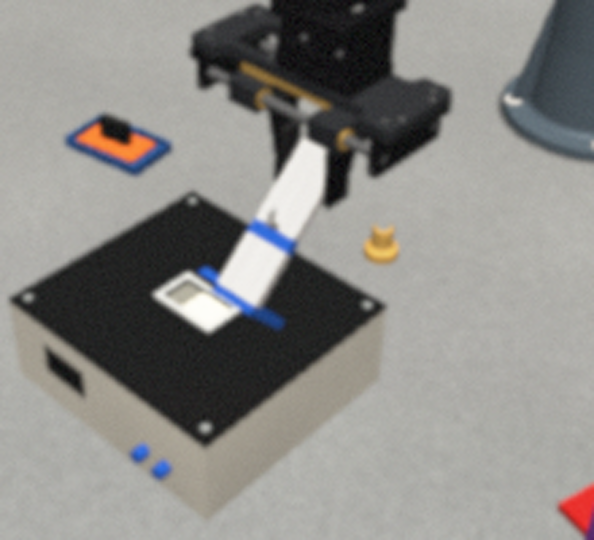

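The tilted bracket hangs beside the slot with its heel at picture (255,300); the slot is at (200,300) and the cover in the tray at (115,140). I align over the slot and descend along the corridor.

>>> move_arm --increments '[{"xyz":[-4.4,30,0],"roll":0,"grip":0},{"xyz":[0,30,0],"roll":0,"grip":0},{"xyz":[0,17.6,0],"roll":0,"grip":0},{"xyz":[0,0,15],"roll":0,"grip":0},{"xyz":[0,0,0],"roll":0,"grip":0}]'

```text
time_s: 17.82
position: [0.5873, 0.0466, 0.2076]
tcp_rot: [[0.993, 0.115, -0.004], [0.115, -0.993, -0.0], [-0.004, -0.0, -1.0]]
force: [-1.4, -0.1, -2.7]
opening: 0.453
grasp_force: 30.0
```

>>> move_arm --increments '[{"xyz":[0,0,10],"roll":0,"grip":0},{"xyz":[0,0,10],"roll":0,"grip":0},{"xyz":[0,0,5],"roll":0,"grip":0},{"xyz":[0,0,0],"roll":0,"grip":0},{"xyz":[0,0,0],"roll":0,"grip":0}]'

```text
time_s: 18.23
position: [0.5882, 0.0484, 0.184]
tcp_rot: [[0.993, 0.116, -0.001], [0.116, -0.993, 0.0], [-0.001, -0.0, -1.0]]
force: [0.0, 0.2, -1.5]
opening: 0.455
grasp_force: 30.0
```

```bash
cat > loc.py <<'E'
from meas import *
c,sn=np.cos(.115),np.sin(.115); M=np.array([[c,-sn],[sn,c]]); O=np.array([.643,.054])
tl=(s["position"][:2]-O)@M*1000; print("G local",tl.round(1),"Gz",round((s["position"][2]+.019-.09)*1000,1))
def blue():
    im,d=bot.capture("scene"); P=cloud("scene",d); L=(P[...,:2]-O)@M; hsv=cv2.cvtColor(im,cv2.COLOR_RGB2HSV); H,S=hsv[...,0],hsv[...,1]
    m=(H>95)&(H<125)&(S>110)&(abs(L[...,1])<.04)&(abs(L[...,0])<.1)&(P[...,2]>.04)&(P[...,2]<.24)
    q=np.c_[L[m]*1000,P[m][:,2]*1000-90]; print(len(q),q[q[:,2].argsort()][::max(1,len(q)//16)].round().tolist())
    V=hsv[...,2]; m=(S<60)&(V>110)&(abs(L[...,1])<.022)&(abs(L[...,0])<.1)&(P[...,2]>.115)&(P[...,2]<.24)
    q=np.c_[L[m]*1000,P[m][:,2]*1000-90]; print("plate",len(q),"tilt",np.degrees(np.arctan(-np.polyfit(q[:,2],q[:,0],1)[0])).round(1),"y",np.percentile(q[:,1],[2,98]).round(),"mean",q.mean(0).round(1))
    return im
E
python3 -c "
from loc import *
blue()"
```

```text
tcp [0.5882 0.0484 0.184 ] open 0.455 F [ 0.   0.2 -1.5] gf 29.99909518752247 t 18.2333
G local [-55.    0.8] Gz 113.0
221 [[-45.0, -4.0, -3.0], [-36.0, -8.0, 0.0], [-35.0, 23.0, 1.0], [-32.0, 10.0, 1.0], [-33.0, 2.0, 2.0], [-37.0, 21.0, 2.0], [-33.0, 8.0, 3.0], [-40.0, -5.0, 3.0], [14.0, 23.0, 20.0], [30.0, 11.0, 34.0], [34.0, -11.0, 35.0], [30.0, 1.0, 37.0], [-10.0, -0.0, 71.0], [-6.0, 10.0, 72.0], [-9.0, 20.0, 74.0], [-12.0, -6.0, 75.0], [-12.0, 22.0, 76.0]]
plate 798 tilt 46.7 y [-18.  22.] mean [-17.1   2.3  80.7]
```

>>> move_arm --increments '[{"xyz":[0,1,6],"roll":0,"grip":0},{"xyz":[-4,0,5],"roll":0,"grip":0},{"xyz":[-4.5,0,5],"roll":0,"grip":0},{"xyz":[0,0,0],"roll":0,"grip":0}]'

```text
time_s: 18.62
position: [0.5777, 0.046, 0.1671]
tcp_rot: [[0.993, 0.115, -0.005], [0.115, -0.993, 0.0], [-0.005, -0.001, -1.0]]
force: [-0.5, -0.6, -2.0]
opening: 0.453
grasp_force: 30.0
```

>>> move_arm --increments '[{"xyz":[-4.5,0,5],"roll":0,"grip":0},{"xyz":[-4.5,0,5],"roll":0,"grip":0},{"xyz":[-4.5,0,5],"roll":0,"grip":0},{"xyz":[0,0,0],"roll":0,"grip":0},{"xyz":[0,0,0],"roll":0,"grip":0}]'

```text
time_s: 19.03
position: [0.5662, 0.0443, 0.1531]
tcp_rot: [[0.993, 0.114, -0.001], [0.114, -0.993, 0.0], [-0.001, -0.0, -1.0]]
force: [0.6, -0.0, -2.8]
opening: 0.457
grasp_force: 30.0
```

```bash
python3 -c "
from loc import *
im=blue(); cv2.imwrite('pics/g6.png',cv2.resize(im[130:300,220:420],None,fx=3,fy=3,interpolation=cv2.INTER_CUBIC)[:,:,::-1])"
```

```text
tcp [0.5662 0.0443 0.1531] open 0.457 F [ 0.6 -0.  -2.8] gf 29.999014805071056 t 19.0333
G local [-77.4  -0.8] Gz 82.1
146 [[2.0, 20.0, -2.0], [-34.0, 11.0, 0.0], [-29.0, 22.0, 1.0], [-31.0, 10.0, 1.0], [-35.0, 30.0, 2.0], [3.0, 21.0, 3.0], [-35.0, 23.0, 3.0], [8.0, -20.0, 5.0], [7.0, -8.0, 6.0], [10.0, 12.0, 7.0], [-31.0, -19.0, 40.0], [-29.0, 19.0, 41.0], [-31.0, -9.0, 42.0], [-33.0, 15.0, 43.0], [-34.0, 8.0, 44.0], [-36.0, -20.0, 45.0], [-33.0, 21.0, 46.0]]
plate 594 tilt 46.0 y [-20.  21.] mean [-50.6   1.   60.5]
```

View pics/g6.png

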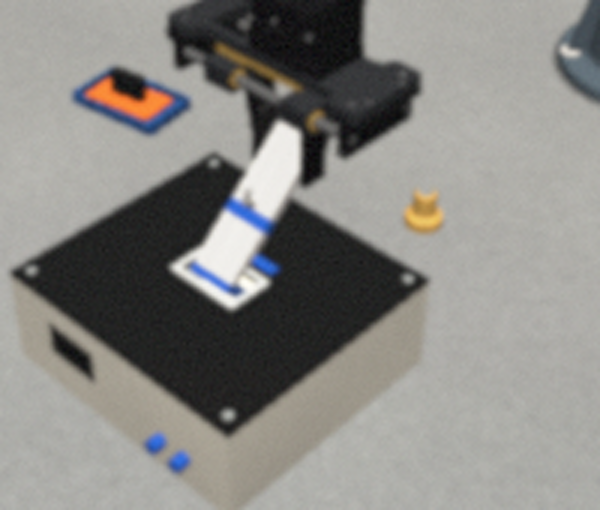

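The foot is inside the slot with the toe in the chamber, and the force is just the bracket's weight. I go a little deeper, then right the bracket by pushing the plate along +x against the slot's back edge.

>>> move_arm --increments '[{"xyz":[-2,0,3],"roll":0,"grip":0},{"xyz":[-2,0,3],"roll":0,"grip":0},{"xyz":[7,0,-2],"roll":0,"grip":0},{"xyz":[7,0,-2],"roll":0,"grip":0},{"xyz":[0,0,0],"roll":0,"grip":0}]'

```text
time_s: 19.5
position: [0.5767, 0.0457, 0.1518]
tcp_rot: [[0.993, 0.115, -0.002], [0.115, -0.993, 0.0], [-0.002, -0.0, -1.0]]
force: [-3.6, -0.1, -0.3]
opening: 0.457
grasp_force: 30.0
```

>>> move_arm --increments '[{"xyz":[6,0,-3],"roll":0,"grip":0},{"xyz":[6,0,-2],"roll":0,"grip":0},{"xyz":[6,0,-2],"roll":0,"grip":0},{"xyz":[6,0,-1],"roll":0,"grip":0},{"xyz":[0,0,0],"roll":0,"grip":0}]'

```text
time_s: 19.92
position: [0.6021, 0.0484, 0.16]
tcp_rot: [[0.993, 0.115, 0.002], [0.115, -0.993, 0.0], [0.002, 0.0, -1.0]]
force: [-2.7, -0.4, 0.0]
opening: 0.454
grasp_force: 30.0
```

```bash
python3 -c "
from loc import *
im=blue(); print(s['force'])"
```

```text
tcp [0.6021 0.0484 0.16  ] open 0.454 F [-2.7 -0.4  0. ] gf 29.99896811787039 t 19.9167
G local [-41.3  -0.9] Gz 89.0
119 [[-24.0, 0.0, -25.0], [-37.0, 8.0, -0.0], [-31.0, 23.0, 0.0], [-35.0, 7.0, 1.0], [-39.0, 28.0, 1.0], [-39.0, 3.0, 2.0], [-33.0, 12.0, 2.0], [-37.0, 11.0, 2.0], [-28.0, 23.0, 3.0], [-19.0, 19.0, 29.0], [-13.0, 5.0, 34.0], [-12.0, 20.0, 35.0], [-11.0, -15.0, 36.0], [-13.0, 9.0, 37.0], [-13.0, 6.0, 38.0], [-18.0, 20.0, 39.0], [-15.0, 7.0, 40.0]]
plate 480 tilt 26.2 y [-20.  21.] mean [-28.1   0.5  67.6]
[-2.67517069 -0.39730453  0.04502299]
```

>>> move_arm --increments '[{"xyz":[6.5,0,-1],"roll":0,"grip":0},{"xyz":[6.5,0,0],"roll":0,"grip":0},{"xyz":[6.5,0,0],"roll":0,"grip":0},{"xyz":[6.5,0,0],"roll":0,"grip":0},{"xyz":[0,0,0],"roll":0,"grip":0}]'

```text
time_s: 20.38
position: [0.6287, 0.0513, 0.1605]
tcp_rot: [[0.993, 0.114, 0.003], [0.114, -0.993, 0.0], [0.003, 0.0, -1.0]]
force: [-2.1, -0.3, -1.2]
opening: 0.449
grasp_force: 30.0
```

>>> move_arm --increments '[{"xyz":[6.5,0,1],"roll":0,"grip":0},{"xyz":[6.5,0,1],"roll":0,"grip":0},{"xyz":[5,0,1],"roll":0,"grip":0},{"xyz":[5,0,1],"roll":0,"grip":0},{"xyz":[0,0,0],"roll":0,"grip":0}]'

```text
time_s: 20.8
position: [0.6506, 0.0539, 0.1562]
tcp_rot: [[0.993, 0.115, 0.001], [0.115, -0.993, 0.0], [0.001, 0.0, -1.0]]
force: [-1.5, -0.1, -1.4]
opening: 0.458
grasp_force: 30.0
```

```bash
python3 -c "
from loc import *
im=blue(); print(s['force'])"
```

```text
tcp [0.6506 0.0539 0.1562] open 0.458 F [-1.5 -0.1 -1.4] gf 29.998917577177053 t 20.8
G local [ 7.5 -1. ] Gz 85.2
147 [[-37.0, -9.0, -29.0], [-32.0, -11.0, -27.0], [-26.0, -5.0, -27.0], [-24.0, 1.0, -24.0], [-43.0, 5.0, 1.0], [-42.0, -7.0, 1.0], [-37.0, 21.0, 1.0], [-38.0, 7.0, 2.0], [-28.0, 7.0, 2.0], [-35.0, 10.0, 2.0], [-29.0, 9.0, 3.0], [-27.0, 24.0, 3.0], [-29.0, 31.0, 3.0], [-37.0, 31.0, 4.0], [7.0, 19.0, 22.0], [12.0, 21.0, 26.0], [12.0, 12.0, 30.0]]
plate 334 tilt 3.3 y [-21.  20.] mean [10.4 -1.6 63.7]
[-1.54903538 -0.14500861 -1.3617999 ]
```

>>> move_arm --increments '[{"xyz":[2.5,0,0],"roll":0,"grip":0},{"xyz":[0,0,0],"roll":0,"grip":0},{"xyz":[-8,0,2],"roll":0,"grip":0},{"xyz":[0,0,4],"roll":0,"grip":0},{"xyz":[0,0,3],"roll":0,"grip":0}]'

```text
time_s: 21.27
position: [0.6447, 0.0532, 0.1479]
tcp_rot: [[0.993, 0.114, 0.003], [0.114, -0.993, 0.0], [0.003, 0.0, -1.0]]
force: [2.2, 1.1, 9.1]
opening: 0.457
grasp_force: 30.0
```

>>> move_arm --increments '[{"xyz":[0,0,2],"roll":0,"grip":0},{"xyz":[0,0,1.5],"roll":0,"grip":0},{"xyz":[0,0,0],"roll":0,"grip":0},{"xyz":[0,0,0],"roll":0,"grip":0}]'

```text
time_s: 21.6
position: [0.6474, 0.0533, 0.1469]
tcp_rot: [[0.993, 0.114, 0.009], [0.114, -0.993, 0.0], [0.009, 0.001, -1.0]]
force: [2.0, 0.0, 7.3]
opening: 0.456
grasp_force: 30.0
```

```bash
python3 -c "
from loc import *
im=blue(); print(s['force'])"
```

```text
tcp [0.6474 0.0533 0.1469] open 0.456 F [2.  0.  7.3] gf 30.000433853638242 t 21.6
G local [ 4.3 -1.2] Gz 75.9
126 [[-41.0, -13.0, -38.0], [-40.0, -16.0, -36.0], [-37.0, -12.0, -35.0], [-42.0, -4.0, -1.0], [-42.0, 23.0, -0.0], [-35.0, -4.0, 0.0], [-44.0, -15.0, 1.0], [-35.0, 13.0, 1.0], [-32.0, 26.0, 1.0], [-35.0, 3.0, 2.0], [-37.0, 1.0, 2.0], [-31.0, 10.0, 2.0], [-30.0, -1.0, 2.0], [-32.0, -4.0, 2.0], [-28.0, -7.0, 3.0], [-36.0, -11.0, 5.0], [7.0, 16.0, 14.0], [2.0, 21.0, 17.0]]
plate 319 tilt -4.7 y [-21.  20.] mean [ 7.7 -2.5 58.7]
[2.02710204e+00 3.30384591e-03 7.28707243e+00]
```

```bash
cat > tilt.py <<'E'
from loc import *
im,d=bot.capture("scene"); P=cloud("scene",d); L=(P[...,:2]-O)@M*1000; Z=P[...,2]*1000-90
hsv=cv2.cvtColor(im,cv2.COLOR_RGB2HSV); S,V=hsv[...,1],hsv[...,2]
m=((abs(L[...,1])<24)&(L[...,0]>-8)&(L[...,0]<22)&(Z>2)&(Z<90)).astype(np.uint8)
m=cv2.erode(m,np.ones((3,3)))>0; q=np.c_[L[m],Z[m]]
for _ in range(4):
    A=np.c_[q[:,1:],np.ones(len(q))]; k=np.linalg.lstsq(A,q[:,0],rcond=None)[0]; r=q[:,0]-A@k; q=q[abs(r)<2.5*r.std()]
print("plane n",len(q),"tilt",np.degrees(np.arctan(-k[1])).round(1),"yaw",np.degrees(k[0]).round(1),"x at z=27:",(k[2]+27*k[1]).round(1),"zrange",q[:,2].min().round(),q[:,2].max().round(),"resid",r.std().round(1))
ft=(L[...,0]<10)&(L[...,0]>-60)&(abs(L[...,1])<30)&(Z<-15)&(hsv[...,0]>95)&(hsv[...,0]<125)&(S>110); print("foot top z",ft.sum(),np.median(Z[ft]) if ft.any() else None)
E
python3 tilt.py
```

```text
tcp [0.6473 0.0534 0.1469] open 0.456 F [0.4 1.  8.1] gf 30.00046374319936 t 21.65
G local [ 4.2 -1.1] Gz 75.9
plane n 277 tilt 0.7 yaw -0.4 x at z=27: 6.7 zrange 6.0 86.0 resid 1.1
foot top z 20 -36.1971167825128
```

The bracket is upright (0.7°) with the foot on the floor under about 8 N while still held. I release and retreat.

>>> move_arm --increments '[{"xyz":[0,0,-0.5],"roll":0,"grip":0},{"xyz":[0,0,0],"roll":0,"grip":55},{"xyz":[0,0,0],"roll":0,"grip":65},{"xyz":[0,0,0],"roll":0,"grip":75},{"xyz":[0,0,0],"roll":0,"grip":75}]'

```text
time_s: 22.12
position: [0.6435, 0.0532, 0.1441]
tcp_rot: [[0.993, 0.115, -0.001], [0.115, -0.993, 0.0], [-0.001, -0.0, -1.0]]
force: [0.4, -0.8, 0.1]
opening: 0.674
grasp_force: 0.0
```

>>> move_arm --increments '[{"xyz":[0,0,-15],"roll":0,"grip":75},{"xyz":[0,0,-30],"roll":0,"grip":75},{"xyz":[0,0,-40],"roll":0,"grip":75},{"xyz":[0,0,-40],"roll":0,"grip":75},{"xyz":[0,0,0],"roll":0,"grip":75}]'

```text
time_s: 22.53
position: [0.6489, 0.0529, 0.2786]
tcp_rot: [[0.993, 0.115, 0.017], [0.115, -0.993, -0.001], [0.017, 0.003, -1.0]]
force: [1.3, -0.3, 1.0]
opening: 0.746
grasp_force: 0.0
```

```bash
python3 tilt.py; python3 -c "
from h import *
im,d=bot.capture('scene'); cv2.imwrite('pics/g7.png',cv2.resize(im[90:340,180:480],None,fx=2.4,fy=2.4,interpolation=cv2.INTER_CUBIC)[:,:,::-1])"
```

```text
tcp [0.6489 0.0529 0.2786] open 0.746 F [ 1.3 -0.3  1. ] gf 0.0 t 22.5333
G local [ 5.7 -1.7] Gz 207.6
plane n 286 tilt 0.1 yaw -0.4 x at z=27: 8.3 zrange 6.0 87.0 resid 1.0
foot top z 19 -35.416150598171605
```

View pics/g7.png

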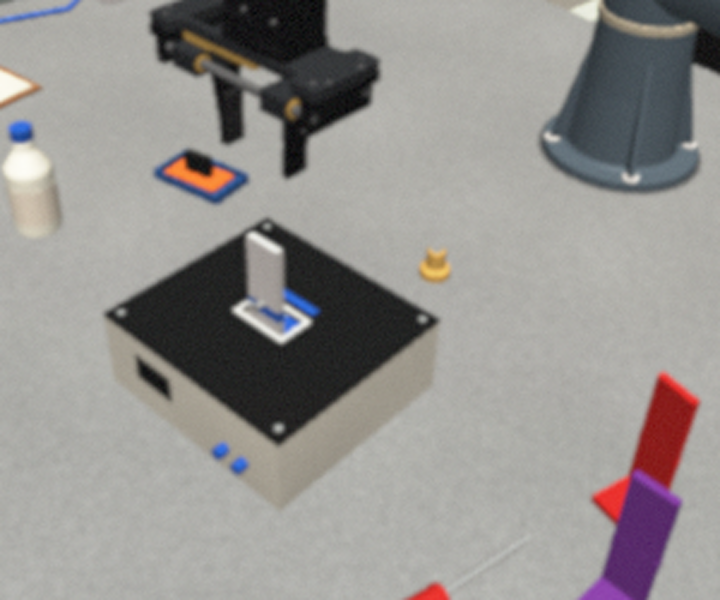

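The bracket stands upright in the slot at picture (265,285), with its foot under the lip. The cover lies flat in the tray at (200,175), and the gripper is clear of everything.

```bash
python3 -c "
from rig import bot
print(bot.hand_in())"
```

```text
the job is handed in; nothing more can be done
None
```

The job is handed in: by the last camera check the cover lies flat in the blue tray and the bracket stands upright (tilt about 0.1°), its foot on the chamber floor about 44 mm under the lip. I have no verdict back.

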